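Clear the eccentric cam and feed the specimen home

ROBOT

A 7-joint arm with a two-finger parallel gripper is mounted at the origin on a cart in front of the work surface, level with it; the furniture and walls round the work are solid. World frame = base frame: x ahead of the robot, y to its left, z up, the work surface at z = 0. Lengths are in m, angles in rad, forces in N, time in s.
With the tool pointing down it reaches from about 0.425 to 0.925 m from the base axis. Payload 6.8 kg.
Tool frame: the origin (TCP) lies at the very end of the fingers, on their centre line; the grasp point (between the pads) lies 19 mm behind it; z points along the fingers, y is the line along which they close (so a half turn about z gives the same grasp; the last joint's range is limited). The gripper opens to 85 mm and grips with 20 to 120 N. Pads are 22 mm wide; open, the fingers measure 114 mm over their backs; the gripper's body (76 mm by 85 mm) begins 54 mm behind the grasp point. The pads swing forward as they close: fully open they stand 13 mm farther back than shut.
Start: joints at [-1.37, 0.477, 0.022, 1.555, -0.011, 1.109, -0.083], TCP at [0.205, 0.643, 0.231] pointing down, gripper open.
Joint ranges: [-2.96, 2.96], [-0.34, 2.1], [-1.41, 1.46], [0.24, 2.44], [-1.37, 4.51], [0.17, 1.92], [-2.96, 2.96]. Speed limits (rad/s): [2.39, 2.39, 3.14, 3.14, 3.14, 3.14, 3.14].

INTERFACE

Orientations are given as a unit quaternion [w, x, y, z].
In Python, from station import bot gives the robot as it stands. The module is installed in compiled form; this text tells all that it offers.
- The arm moves only by the shell command python3 -m jog 'ROWS' [OPENING] [FORCE]. ROWS is JSON, a list of rows, each a list of 4 numbers: the shift along the tool's x, y, z in cm, then the turn about the tool's z in rad. In form: [[x, y, z, spin], ...]. A call has 1 to 20 rows; each row is the pose to reach, as a shift and turn from the pose commanded when the call began, along the tool's axes at that moment; what a row does not reach only later rows make up. A row lasts 1/12 s, in which the tool goes at most 41.7 mm and 7.16 degrees, less where a joint would pass 70% of its speed; a pose out of reach is approached as far as the arm can. A call with a gripper value outside its range is refused whole. OPENING is the closure, from -1 (fully open) to 1 (shut), set as the call begins (- or left out, the last holds). The fingers move at their own pace and stop on an object; FORCE is the grip in N (left out, the last holds). Time passes only in rows, so rows that repeat a pose let the fingers close. It gives the time, the measured TCP pose, the force, the opening and the grip force at its end, in the units of the state.
- bot.get_obs(): the state, without advancing time (a new reading comes with each control period).
- bot.read_camera(name): name is "side" or "top" or "wrist"; returns a dict with "pixels" (420x560x3 uint8, red, green, blue), "depth" (420x560 float32, m along the optical axis (not along the pixel's ray), 0 where there is no reading), "fovy" (degrees; the focal length in pixels is half the picture's height over the tangent of half this angle, whatever the lens; pixels are square), "cx", "cy" (the principal point, pixels), "pose" (4x4, takes a point from camera to world coordinates). Camera axes: x right, y down, z forward; pixel columns grow to the right and rows downward; lengths in m; the calibration is good to about 2 mm. A picture is of the moment at which its call begins.
- bot.hand_in(): hands the job in; it is judged then, once.
The state is a dict: "t": time; "q": joint angles; "joint_vel": joint speeds; "joint_torque": joint torques, N m; "eef_pos": TCP position; "tool_rot": TCP orientation; "contact_force": force on the tool from outside, world axes, zero at the start; "torque": the same for the moment, N m; "gripper_width": opening from 0.0 (shut) to 1.0 (fully open); "grasp_force": force on a finger pad.
Only numpy, scipy, OpenCV 4.12 (cv2) and the standard library are available. Lean on these libraries where they do the work, as an engineer would, in place of code of your own. Each camera call takes 0.05 s, during which the arm holds its last target. There are 200 camera calls.

TASK

Clamp the round specimen that lies in the channel of the feed fixture: first turn the eccentric cam by its upright paddle, clockwise seen from above, to its low point (fully round to its stop pin, the paddle pointing along the channel toward the end-stop side), and only then push the slide fully forward by its upright tab until the specimen is pressed home against the end stop. Do it all by pushing with the fingertips: do not lift the specimen out of its channel, and leave the loose things round the fixture where they are.

Things in the scene. Friction and masses are not known exactly. Their poses are not given: they have to be found in the camera images.
- fixture: aluminium base fixed on the bench, 208 x 166 x 10 mm, with channel, slide and cam, in a grey plate 258 x 310 x 4 mm. Origin on the underside; z up, +x forward along the channel (push tab to end stop), +y left (cam side). The base spans x -100..+108, y -40..+126 mm. Two rails (tops z 18 mm) bound a channel 32 mm wide about y 0, floor z 10 mm
- end_stop (a point): centre of the near face of the steel end stop block that closes the channel (fixture x +70, y 0, z 22 mm); the block is 48 mm wide, 14 mm thick, its top at z 34 mm
- pivot (a point): pivot axis of the cam at the plate's top (fixture x +19, y +64, z 10 mm), fixed; a steel hub 18 mm wide stands on it to z 32 mm
- cam_disc (a point): centre of the cam's top face: a dark steel disc of 68 mm diameter, z 12 to 23.5 mm, centred 18 mm off the pivot toward the paddle, so its rim is 52 mm from the pivot on the paddle's side (high point) and 16 mm on the other side (low point); it turns with the cam
- paddle (a point): centre of the upright black paddle on the cam's lever: a flat plate 36 mm along the cam's radius (42 to 78 mm from the pivot), 8 mm thick, z 25 to 68 mm above the bench; this point is 60 mm from the pivot at z 47 mm, its x axis points outward from the pivot. The lever below it lies at z 23 to 29 mm. It swings on the fixture's outer (+y) side; push its flat face
- cam (a joint): rad: angle from fixture +x to the paddle, counter-clockwise from above. 0 = low point toward the roller, paddle along fixture +x, on the stop pin (hard stop); at most 2.7. Starts at 1.6 to 2.3, where the cam blocks the slide: push it clockwise to 0. Friction 0.4 N m (about 7 N at the paddle's middle); stays where it is left
- tab (a point): centre of the near face of the upright aluminium push tab at the slide's rear: 50 mm wide, 8 mm thick, z 12 to 62 mm above the bench, this point at z 37 mm, y 0 and fixture x -86 mm plus the slide's travel. Push it along fixture +x. The slide's bar, 28 mm wide, runs ahead of it to a flat nose at fixture x -10 mm plus travel
- roller (a point): brass follower roller, 12 mm diameter, at fixture y +64, x -55 mm plus travel, under the end of a side arm of the slide (16 mm wide, top z 29 mm, from the bar over the rail); it meets the cam's rim on the near side
- slide (a joint): m, travel of the follower slide along fixture +x; 0 = fully back, starts at 0 to 0.012; 0.050 with the specimen against the end stop (hard end 0.053). Friction about 2.5 N; stays where it is left. With the cam as at the start, the roller is blocked by the rim at 0.024 to 0.039
- specimen: loose round black specimen, 30 mm diameter, 16 mm high, lying in the channel between the slide's nose and the end stop; origin at the centre of its underside (fixture y 0, z 10 mm). Its centre is at fixture x +55 mm when it touches the end stop
- reference_disc: bystander: loose flat steel disc, 50 mm wide, 12 mm high, lying on the grey plate (z 4 mm) right of the fixture; origin at the centre of its underside
- spare_specimen: bystander: loose round green specimen, 30 mm wide, 13 mm high, standing on the grey plate (z 4 mm) right of the fixture; not the one to be clamped; origin at the centre of its underside
- jar: bystander: loose white jar with a blue screw cap, 50 mm wide, 52 mm high, on the grey plate (z 4 mm) to the left of the fixture's near end; origin at the centre of its underside
- gauge_block: bystander: loose steel gauge block, 9 x 30 x 25 mm (high), on the grey plate (z 4 mm) beyond the end stop; origin at the centre of its underside
Mind the look-alikes: they are no part of the job. Leave any pink or yellow look-alike of the specimen alone.

How it is judged:
On the way, in this order (a step that is already met when the one before it is completed fails the run):
1. the cam is turned to its low point (within 0.2 rad) while the slide is still back (less than 22 mm of travel) (value of joint cam below 0.2 rad and value of joint slide below 0.022 m), for 0.2 s.
2. the slide is pushed forward to at least 47.5 mm (value of joint slide above 0.0475 m), for 0.2 s.
At the end, for the whole second after the job is handed in: The cam is at its low point (within 0.25 rad of its stop), the slide has travelled at least 47.5 mm, and the specimen lies flat and at rest in the channel, within 2.5 mm of the end stop (value of joint cam below 0.25 rad and value of joint slide above 0.0475 m and x of specimen in the frame of fixture between 0.0525 and 0.058 m and y of specimen in the frame of fixture between -0.006 and 0.006 m and z of specimen in the frame of fixture below 0.013 m and angle between specimen's own z axis and vertical below 0.12 rad and linear speed of specimen below 0.01 m/s); the robot touches nothing.
It fails at once if the slide is pushed forward (beyond 22 mm) while the cam is not at its low point (value of joint slide above 0.022 m and value of joint cam above 0.35 rad).
It fails at once if the specimen is lifted in the channel (by more than 8 mm) or tipped over (z of specimen in the frame of fixture above 0.018 m or angle between specimen's own z axis and vertical above 0.5 rad).
It fails at once if a loose thing beside the fixture (reference disc, spare specimen, jar or gauge block) is displaced by more than 20 mm (distance of any of reference_disc, spare_specimen, jar, gauge_block from where it was at the start of the episode above 0.02 m).
It also fails if it takes over 45 s, if anything falls off the work surface, if the arm or the gripper's body presses on something with over 40 N, if the wrist force passes 120 N, or if a joint passes its speed limit or range.

## Working session

There is one attempt and no reset: what is moved stays moved. The work goes in short steps, Python scripts to look and compute and a shell command to move; the robot and the scene stay as the last step left them, time stands still between calls to the robot, and variables do not carry over. Pictures are saved under pics/ and viewed, at most 10 in all, crops included, and the job is handed in when it is done.

```bash
mkdir -p pics; python3 - <<'E'
from station import bot
import cv2,numpy as np
o=bot.get_obs();print({k:np.round(v,3) for k,v in o.items()})
for n in("top","side"):
    c=bot.read_camera(n);cv2.imwrite(f"pics/{n}0.png",c["pixels"][:,:,::-1]);np.savez(f"{n}0.npz",**c);print(n,c["fovy"],c["cx"],c["cy"],np.round(c["pose"],3).tolist())
E
```

```text
{'t': np.float64(0.0), 'q': array([-1.37 ,  0.478,  0.022,  1.556, -0.011,  1.109, -0.083]), 'joint_vel': array([-0.001, -0.   ,  0.   ,  0.002,  0.002,  0.   ,  0.001]), 'joint_torque': array([ 1.0000e-03, -5.9646e+01,  1.6080e+00, -2.8120e+01,  1.3000e-02,
        9.0000e-03, -0.0000e+00]), 'eef_pos': array([0.205, 0.643, 0.23 ]), 'tool_rot': array([-0.   ,  0.154,  0.988, -0.001]), 'contact_force': array([0.086, 0.163, 0.069]), 'torque': array([ 0.008,  0.016, -0.011]), 'grasp_force': np.float64(0.0), 'gripper_width': np.float64(1.002)}
top 50.15156079475909 275.55371263054593 212.2982171494662 [[0.051, -0.978, 0.202, 0.445], [-0.999, -0.05, 0.013, 0.148], [-0.003, -0.203, -0.979, 0.896], [0.0, 0.0, 0.0, 1.0]]
side 42.734308056376655 280.2343809308544 215.70645548503254 [[-0.994, 0.082, -0.068, 0.683], [0.106, 0.703, -0.703, 0.756], [-0.01, -0.706, -0.708, 0.702], [0.0, 0.0, 0.0, 1.0]]
```

View pics/top0.png

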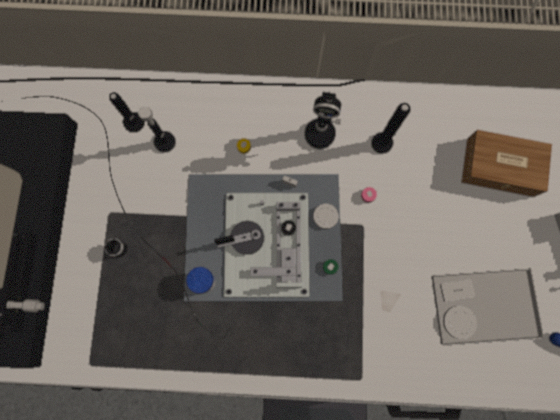

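View pics/side0.png

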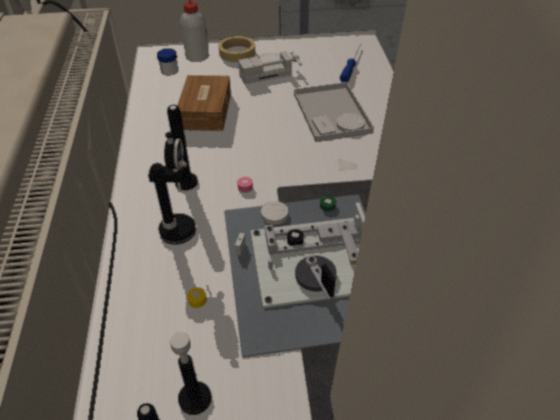

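The top view shows the fixture base spanning about (225,194)-(308,297), with the end stop at the top, the cam disc at (247,238), the paddle at (222,241) and the jar at (200,280). In the side view the arm hides the jar. Next I'll measure the base pose.

```bash
cat > h.py <<'E'
import numpy as np,cv2
def ray(c,u,v,z):
    f=210/np.tan(np.radians(float(c["fovy"]))/2);P=c["pose"]
    d=P[:3,:3]@np.array([(u-c["cx"])/f,(v-c["cy"])/f,1]);o=P[:3,3]
    return o+d*(z-o[2])/d[2]
def proj(c,p):
    f=210/np.tan(np.radians(float(c["fovy"]))/2);P=c["pose"]
    q=P[:3,:3].T@(np.array(p)-P[:3,3]);return q[:2]/q[2]*f+[c["cx"],c["cy"]]
E
python3 - <<'E'
from h import *
c=np.load("top0.npz");im=c["pixels"];g=im.astype(int)
m=((g.min(2)>140)).astype(np.uint8);m[:185]=0;m[305:]=0;m[:,:215]=0;m[:,318:]=0
m=cv2.morphologyEx(m,cv2.MORPH_CLOSE,np.ones((5,5)))
n,l,s,_=cv2.connectedComponentsWithStats(m);k=1+s[1:,4].argmax();print(s[k])
cn=max(cv2.findContours((l==k).astype(np.uint8),0,2)[0],key=cv2.contourArea)
W=np.array([ray(c,*p[0],.010)[:2] for p in cn]).astype(np.float32)
r=cv2.minAreaRect(W);print(r,cv2.boxPoints(r))
cr=cv2.resize(im[165:315,175:350],None,fx=4,fy=4,interpolation=cv2.INTER_CUBIC)
cv2.imwrite("pics/crop0.png",cr[:,:,::-1])
E
```

```text
[ 226  194   73  101 2053]
((0.5641932487487793, 0.18240290880203247), (0.2000310868024826, 0.14320796728134155), 2.902512788772583) [[0.4606802  0.24885058]
 [0.4679318  0.10582633]
 [0.6677063  0.11595523]
 [0.6604547  0.2589795 ]]
```

View pics/crop0.png

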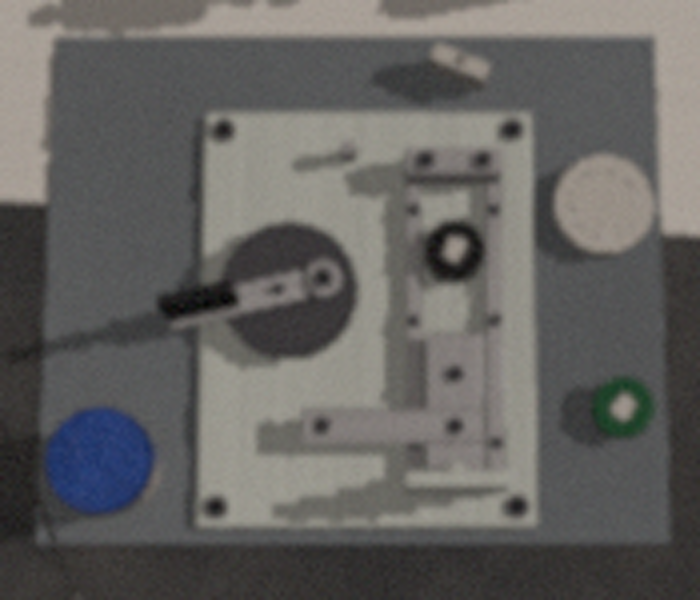

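The crop is clear. Base corners are at (205,112), (533,112), (538,527) and (195,527). The hub is at (323,277), the paddle's top runs from (160,305) to (237,293), the tab is at (455,478) and the jar at (100,460). I'll fit the pose from the corners.

```bash
python3 - <<'E'
from h import *
c=np.load("top0.npz")
R=lambda u,v,z:ray(c,(u+.5)/4-.5+175,(v+.5)/4-.5+165,z)[:2]
F=np.array([[108,126],[108,-40],[-100,-40],[-100,126]])/1e3
W=np.array([R(*p,.010) for p in[(205,112),(533,112),(538,527),(195,527)]])
a=F-F.mean(0);b=W-W.mean(0)
th=np.arctan2((a[:,0]*b[:,1]-a[:,1]*b[:,0]).sum(),(a*b).sum());M=np.array([[np.cos(th),-np.sin(th)],[np.sin(th),np.cos(th)]])
t=W.mean(0)-M@F.mean(0);print("th",th,"t",t);print("res mm",(W-(F@M.T+t))*1e3)
np.savez("fix.npz",M=M,t=t,th=th)
L=lambda u,v,z:np.round((M.T@(R(u,v,z)-t))*1e3,1)
print("hub(19,64)",L(323,277,.032));print("padtop",L(160,303,.068),L(237,293,.068));print("disc",L(290,290,.0235))
print("tabtop",L(455,478,.062),"jar",L(100,460,.056),"spec",L(455,250,.026),"roller arm end",L(303,427,.029),"stop near",L(455,180,.034),"green",L(622,407,.017),"pin",L(348,150,.03))
for p in[(19,64),(-86,0),(70,0)]:print(p,M@np.array(p)/1e3+t)
E
```

```text
th 0.049986246920816914 t [0.56195557 0.13101402]
res mm [[-0.36743193  0.29658539]
 [-0.21904005 -0.4541128 ]
 [ 0.40707858 -0.09394385]
 [ 0.1793934   0.25147126]]
hub(19,64) [19.4 64.4]
padtop [  1.5 138.3] [  6.2 102.6]
disc [14.3 80.9]
tabtop [-78.5   1.4] jar [-70.2 165.7] spec [33.8 -0.1] roller arm end [-52.9  73.3] stop near [67.3 -0. ] green [-42.2 -81.4] pin [83.3 52.7]
(19, 64) [0.57773405 0.19588342]
(-86, 0) [0.47606299 0.12671699]
(70, 0) [0.63186814 0.1345116 ]
```

```bash
cat >> h.py <<'E'
from scipy.spatial.transform import Rotation as Ro
X=np.load("fix.npz");M,T,th=X["M"],X["t"],float(X["th"])
def rows(P):  # P: list of (fx mm, fy mm, z m, tool-x angle in fixture)
    from station import bot
    o=bot.get_obs();q=o["tool_rot"];R=Ro.from_quat(np.r_[q[1:],q[0]]).as_matrix()
    a0=np.arctan2(R[1,0],R[0,0])
    for x,y,z,a in P:
        w=np.r_[M@np.array([x,y])/1e3+T,z]
        s=(a0-(a+th)+np.pi)%(2*np.pi)-np.pi
        print(np.round(R.T@(w-o["eef_pos"])*100,2),round(s,3),np.round(w,3))
def cam(t,gap,z=.038,r=60):
    n=np.array([np.sin(t),-np.cos(t)]);p=np.array([19,64])+r*np.array([np.cos(t),np.sin(t)])-n*(15+gap)
    return p[0],p[1],z,t+np.pi/2
def fixpos():
    from station import bot
    o=bot.get_obs();q=o["tool_rot"];R=Ro.from_quat(np.r_[q[1:],q[0]]).as_matrix()
    return np.round(M.T@(o["eef_pos"][:2]-T)*1e3,1),np.round(o["eef_pos"][2],4),round(np.arctan2(R[1,0],R[0,0])-th,3),np.round(M.T@o["contact_force"][:2],1),o["t"]
E
python3 -c "
from h import *
rows([cam(1.83,10,.15),cam(1.83,10)])"
```

```text
[-43.57 -27.77   8.09] -0.618 [0.536 0.245 0.15 ]
[-43.57 -27.75  19.29] -0.618 [0.536 0.245 0.038]
```

```bash
python3 -m jog '[[-1,-0.6,0,0],[-3,-2,0,-0.05],[-6,-4,0.5,-0.1],[-9,-6,1,-0.15],[-12,-8,1.5,-0.2],[-15,-10,2,-0.25],[-18,-12,3,-0.3],[-21,-13.5,4,-0.35],[-24,-15.5,5,-0.4],[-27,-17.5,6,-0.45],[-30,-19.5,7,-0.5],[-33,-21.5,8,-0.55],[-36,-23.5,8,-0.6],[-39,-25,8,-0.62],[-42,-27,8,-0.62],[-43.5,-27.8,8,-0.62],[-43.5,-27.8,8,-0.62],[-43.5,-27.8,8,-0.62],[-43.5,-27.8,8,-0.62]]' 1 40; python3 -c "
from h import *
print(fixpos());rows([cam(1.83,10)])
from station import bot
c=bot.read_camera('wrist');cv2.imwrite('pics/w1.png',c['pixels'][:,:,::-1])"
```

```text
t: 1.68
eef_pos: [0.5343, 0.2464, 0.1512]
tool_rot: [-0.0, -0.155, 0.988, 0.0]
contact_force: [-0.5, 0.0, 0.8]
gripper_width: 0.002
grasp_force: 0.0
(array([-21.9, 116.6]), np.float64(0.1512), np.float64(-2.88), array([-0.5,  0. ]), 1.6833)
[-0.11 -0.14 11.32] 0.003 [0.536 0.245 0.038]
```

View pics/w1.png

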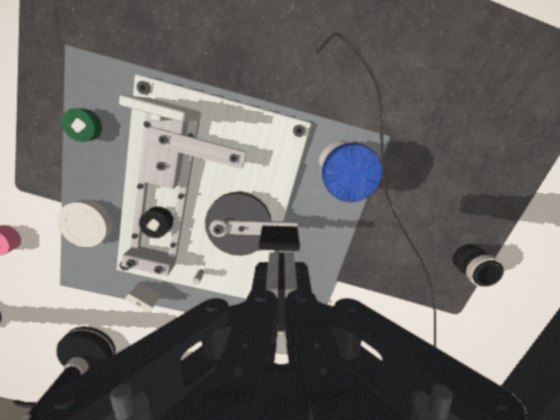

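The wrist view shows the paddle at (280,235), edge-on ahead of the shut fingers. The jar at (350,172) is clear to the side. I'll descend to the paddle's near side.

```bash
python3 -m jog '[[-0.1,-0.1,1.5,0],[-0.1,-0.1,4,0],[-0.1,-0.1,7,0],[-0.1,-0.1,9.5,0],[-0.1,-0.1,11,0],[-0.1,-0.1,11.3,0],[-0.1,-0.1,11.3,0],[-0.1,-0.1,11.3,0]]'; python3 -c "
from h import *
print(fixpos())
from station import bot
c=bot.read_camera('top');im=c['pixels'][165:315,175:350];cv2.imwrite('pics/t2.png',cv2.resize(im,None,fx=4,fy=4)[:,:,::-1])
rows([cam(t,0) for t in np.arange(1.8,-.2,-.12)])"
```

```text
t: 2.4
eef_pos: [0.5364, 0.2465, 0.0391]
tool_rot: [0.0, -0.156, 0.988, 0.0]
contact_force: [-0.5, 0.2, 0.7]
gripper_width: -0.002
grasp_force: 0.0
(array([-19.8, 116.6]), np.float64(0.0391), np.float64(-2.879), array([-0.5,  0.3]), 2.4)
[-1.03 -0.02  0.16] 0.033 [0.547 0.249 0.038]
[-1.76  0.09  0.16] 0.153 [0.553 0.253 0.038]
[-2.51  0.12  0.17] 0.273 [0.56  0.255 0.038]
[-3.24  0.05  0.17] 0.393 [0.568 0.257 0.038]
[-3.97 -0.1   0.17] 0.513 [0.575 0.258 0.038]
[-4.67 -0.34  0.17] 0.633 [0.582 0.258 0.038]
[-5.34 -0.66  0.17] 0.753 [0.59  0.257 0.038]
[-5.97 -1.06  0.17] 0.873 [0.597 0.255 0.038]
[-6.54 -1.53  0.17] 0.993 [0.604 0.252 0.038]
[-7.05 -2.07  0.17] 1.113 [0.61  0.248 0.038]
[-7.5  -2.66  0.17] 1.233 [0.616 0.244 0.038]
[-7.87 -3.3   0.17] 1.353 [0.622 0.239 0.038]
[-8.16 -3.99  0.18] 1.473 [0.627 0.234 0.038]
[-8.37 -4.7   0.18] 1.593 [0.631 0.227 0.038]
[-8.49 -5.43  0.17] 1.713 [0.634 0.221 0.038]
[-8.52 -6.17  0.17] 1.833 [0.637 0.214 0.038]
[-8.46 -6.91  0.17] 1.953 [0.639 0.207 0.038]
```

View pics/t2.png

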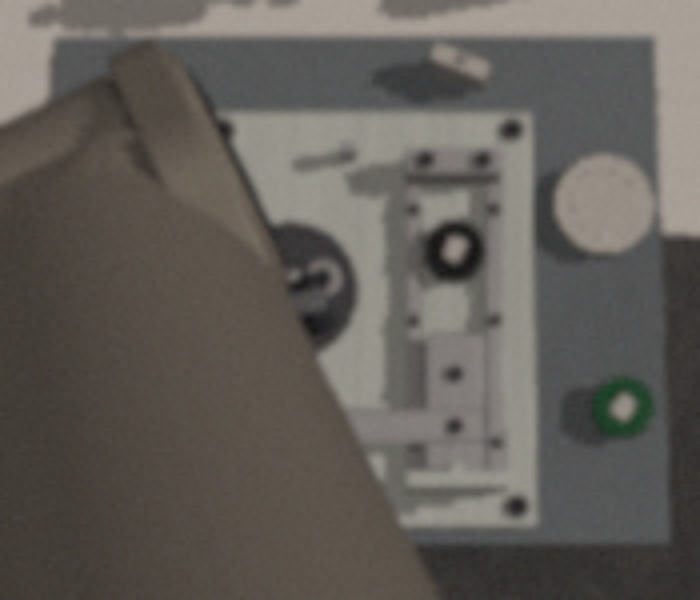

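The arm hides the paddle in the top view, and nothing has moved. I'll start the push.

```bash
python3 -m jog '[[-0.5,0,0.1,0],[-1.03,0,0.1,0.03],[-1.4,0.05,0.1,0.09],[-1.76,0.09,0.1,0.15],[-2.14,0.1,0.1,0.21],[-2.5,0.12,0.1,0.27],[-2.9,0.1,0.1,0.33],[-3.24,0.05,0.1,0.39],[-3.6,0,0.1,0.45],[-3.97,-0.1,0.1,0.51]]'; python3 -c "
from h import *
print(fixpos())
from station import bot
c=bot.read_camera('wrist');cv2.imwrite('pics/w3.png',c['pixels'][:,:,::-1])
rows([cam(t,0) for t in np.arange(1.2,-.2,-.12)])"
```

```text
t: 3.28
eef_pos: [0.573, 0.2579, 0.0378]
tool_rot: [-0.002, 0.101, 0.995, 0.0]
contact_force: [-6.9, 1.7, 2.7]
gripper_width: 0.001
grasp_force: 3.2
(array([ 17.4, 126.2]), np.float64(0.0378), np.float64(2.89), array([-6.8,  2. ]), 3.2833)
[-0.85  0.14 -0.02] 0.115 [0.582 0.258 0.038]
[-1.59  0.19 -0.03] 0.235 [0.59  0.257 0.038]
[-2.33  0.16 -0.03] 0.355 [0.597 0.255 0.038]
[-3.06  0.03 -0.03] 0.475 [0.604 0.252 0.038]
[-3.77 -0.18 -0.03] 0.595 [0.61  0.248 0.038]
[-4.45 -0.48 -0.03] 0.715 [0.616 0.244 0.038]
[-5.09 -0.85 -0.04] 0.835 [0.622 0.239 0.038]
[-5.68 -1.3  -0.04] 0.955 [0.627 0.234 0.038]
[-6.21 -1.82 -0.04] 1.075 [0.631 0.227 0.038]
[-6.68 -2.39 -0.04] 1.195 [0.634 0.221 0.038]
[-7.07 -3.02 -0.04] 1.315 [0.637 0.214 0.038]
[-7.39 -3.69 -0.04] 1.435 [0.639 0.207 0.038]
```

View pics/w3.png

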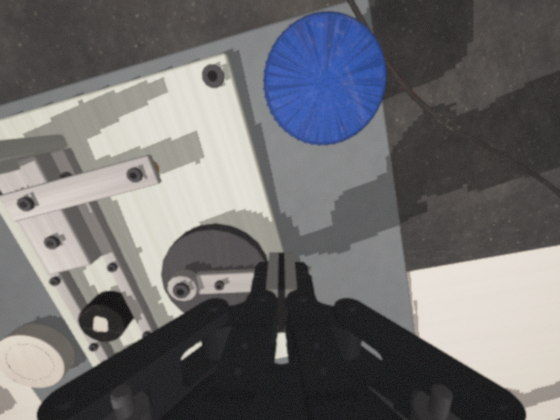

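The fingers are on the paddle at about 7 N, as expected, with the lever at (225,283) in the wrist view. I'll carry on round to the stop.

```bash
python3 -m jog '[[-0.4,0.07,0,0.06],[-0.85,0.14,0,0.115],[-1.2,0.17,0,0.175],[-1.6,0.19,0,0.235],[-2,0.18,0,0.295],[-2.35,0.16,0,0.355],[-2.7,0.1,0,0.415],[-3.06,0.03,0,0.475],[-3.4,-0.07,0,0.535],[-3.77,-0.18,0,0.595],[-4.1,-0.33,0,0.655],[-4.45,-0.48,0,0.715],[-4.77,-0.66,0,0.775],[-5.1,-0.85,0,0.835],[-5.4,-1.07,0,0.895],[-5.68,-1.3,0,0.955],[-5.95,-1.55,0,1.015],[-6.2,-1.82,0,1.075],[-6.45,-2.1,0,1.135],[-6.68,-2.39,0,1.195]]'; python3 -c "
from h import *
print(fixpos())
rows([cam(t,g) for t,g in [(.12,0),(.06,0),(0,0),(0,-3)]])"
```

```text
t: 5.0
eef_pos: [0.6347, 0.2237, 0.0378]
tool_rot: [-0.002, 0.642, 0.767, 0.001]
contact_force: [-3.8, 6.1, 0.6]
gripper_width: 0.005
grasp_force: 3.1
(array([77.3, 88.9]), np.float64(0.0378), np.float64(1.697), array([-3.5,  6.3]), 5.0)
[-0.27 -0.09 -0.02] 0.006 [0.634 0.221 0.038]
[-0.64 -0.01 -0.02] 0.066 [0.636 0.217 0.038]
[-1.    0.04 -0.02] 0.126 [0.637 0.214 0.038]
[-1.3   0.01 -0.02] 0.126 [0.637 0.211 0.038]
```

```bash
python3 -m jog '[[-0.3,0,0,0.04],[-0.6,0,0,0.07],[-0.9,0,0,0.12],[-1.1,0,0,0.12],[-1.25,0,0,0.12],[-1.25,0,0,0.12]]'; python3 -c "
from h import *
print(fixpos())"
```

```text
t: 5.5
eef_pos: [0.6379, 0.2139, 0.038]
tool_rot: [-0.002, 0.685, 0.728, 0.003]
contact_force: [-0.3, 10.7, -2.0]
gripper_width: -0.001
grasp_force: 5.1
(array([80., 79.]), np.float64(0.038), np.float64(1.581), array([ 0.3, 10.7]), 5.5)
```

```bash
python3 -m jog '[[-0.15,0,0,0],[-0.3,0,0,0],[-0.3,0,0,0],[-0.3,0,0,0]]'; python3 -c "
from h import *
print(fixpos())"
```

```text
t: 5.83
eef_pos: [0.6379, 0.2139, 0.038]
tool_rot: [-0.003, 0.685, 0.729, 0.004]
contact_force: [0.3, 14.8, -2.7]
gripper_width: -0.0
grasp_force: 7.6
(array([80., 79.]), np.float64(0.038), np.float64(1.583), array([ 1.1, 14.7]), 5.8333)
```

The cam is on its stop: there was no motion as the force rose. I'll back off, lift and take a look.

```bash
python3 -m jog '[[1,0,0,0],[3,0,0,0],[4,0,-2,0],[4,0,-5,0],[4,0,-8,0],[4,0,-8,0],[4,0,-8,0]]'; python3 -c "
from h import *
print(fixpos())
rows([(-118,0,.118,np.pi)])"
```

```text
t: 6.42
eef_pos: [0.6374, 0.2451, 0.1201]
tool_rot: [0.001, 0.687, 0.727, 0.002]
contact_force: [-1.0, -0.7, -1.0]
gripper_width: -0.001
grasp_force: 0.0
(array([ 81. , 110.2]), np.float64(0.1201), np.float64(1.577), array([-1. , -0.6]), 6.4167)
[-10.89 -19.97   0.09] -1.564 [0.444 0.125 0.118]
```

```bash
python3 -m jog '[[-0.6,-1,0,-0.06],[-1.5,-3,0,-0.17],[-2.5,-5,0,-0.29],[-3.5,-7,0,-0.41],[-4.6,-9,0,-0.53],[-5.7,-11,0,-0.65],[-6.8,-13,0,-0.77],[-7.9,-15,0,-0.89],[-9,-17,0,-1.01],[-10,-19,0,-1.13],[-10.9,-20,0,-1.25],[-10.9,-20,0,-1.37],[-10.9,-20,0,-1.49],[-10.9,-20,0,-1.56],[-10.9,-20,0,-1.56],[-10.9,-20,0,-1.56],[-10.9,-20,0,-1.56]]'; python3 -c "
from h import *
print(fixpos())
rows([(-118,0,.032,np.pi)])
from station import bot
c=bot.read_camera('top');im=c['pixels'][165:315,175:350];cv2.imwrite('pics/t4.png',cv2.resize(im,None,fx=4,fy=4)[:,:,::-1])
c=bot.read_camera('side');im=c['pixels'][180:330,220:400];cv2.imwrite('pics/s4.png',cv2.resize(im,None,fx=4,fy=4)[:,:,::-1])"
```

```text
t: 7.83
eef_pos: [0.4417, 0.1243, 0.117]
tool_rot: [-0.0, -0.022, 1.0, -0.0]
contact_force: [-0.5, -0.1, 0.0]
gripper_width: -0.003
grasp_force: 0.0
(array([-120.5,   -0.7]), np.float64(0.117), np.float64(-3.148), array([-0.5, -0. ]), 7.8333)
[-0.25  0.08  8.5 ] -0.006 [0.444 0.125 0.032]
```

View pics/t4.png

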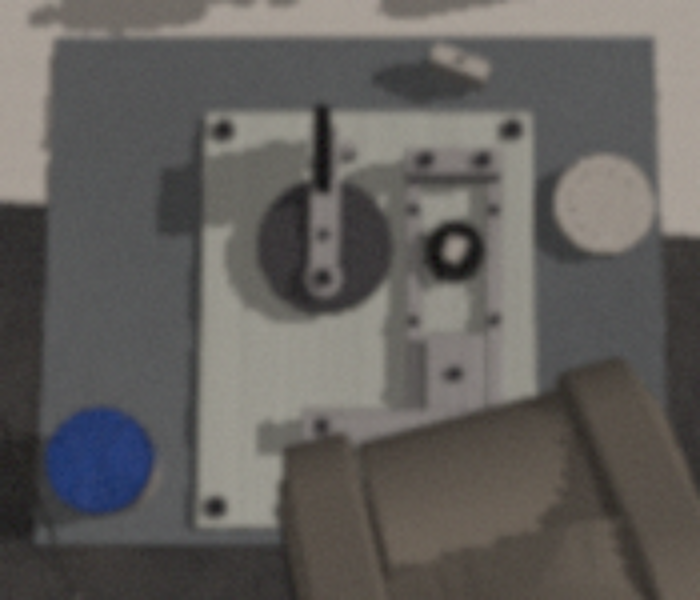

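View pics/s4.png

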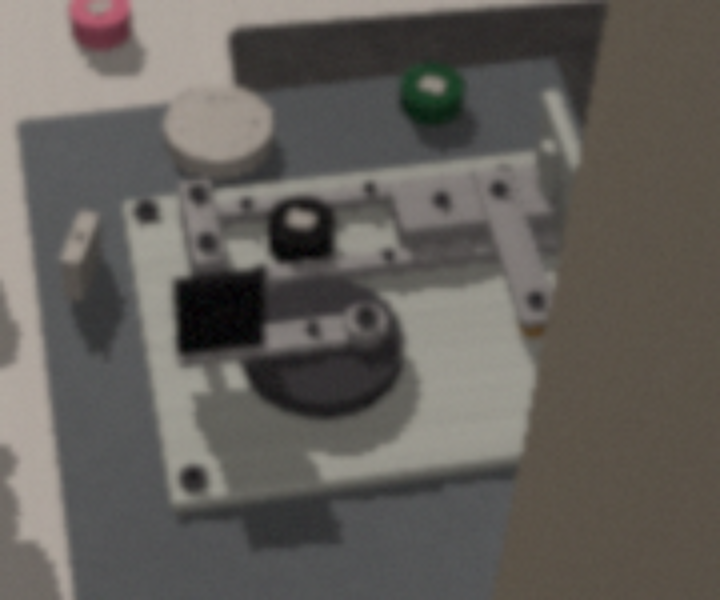

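The cam is at its low point, with the paddle at (322,148) pointing along the channel. The slide is still back, and the bystanders have not moved. I'll descend behind the tab.

```bash
python3 -m jog '[[-0.25,0.1,2,0],[-0.25,0.1,5,0],[-0.25,0.1,7.5,0],[-0.25,0.1,8.5,0],[-0.25,0.1,8.5,0],[-0.25,0.1,8.5,0]]'; python3 -m jog '[[-0.5,0,0,0],[-1,0,0,0],[-1.5,0,0,0],[-2,0,0,0],[-2.5,0,0,0],[-3,0,0,0],[-3.5,0,0,0],[-4,0,0,0],[-4.5,0,0,0],[-5,0,0,0],[-5.5,0,0,0],[-6,0,0,0],[-6.3,0,0,0],[-6.5,0,0,0],[-6.5,0,0,0]]'; python3 -c "
from h import *
print(fixpos())"
```

```text
t: 8.43
eef_pos: [0.4442, 0.1254, 0.0324]
tool_rot: [-0.0, -0.023, 1.0, -0.0]
contact_force: [-0.4, 0.1, -0.1]
gripper_width: -0.001
grasp_force: 0.0
t: 9.68
eef_pos: [0.5099, 0.1286, 0.0323]
tool_rot: [0.0, -0.023, 1.0, 0.0]
contact_force: [-0.6, 0.5, -0.5]
gripper_width: -0.001
grasp_force: 0.3
(array([-52.1,   0.2]), np.float64(0.0323), np.float64(-3.145), array([-0.6,  0.5]), 9.6833)
```

```bash
python3 -m jog '[[-0.15,0,0,0],[-0.3,0,0,0],[-0.45,0,0,0],[-0.6,0,0,0],[-0.7,0,0,0],[-0.8,0,0,0],[-0.8,0,0,0],[-0.8,0,0,0]]'; python3 -c "
from h import *
print(fixpos())"
```

```text
t: 10.35
eef_pos: [0.5171, 0.1288, 0.0323]
tool_rot: [-0.0, -0.023, 1.0, -0.0]
contact_force: [-1.5, 0.5, 0.9]
gripper_width: -0.003
grasp_force: 1.3
(array([-44.9,   0.1]), np.float64(0.0323), np.float64(-3.145), array([-1.4,  0.5]), 10.35)
```

```bash
python3 -m jog '[[-0.1,0,0,0],[-0.2,0,0,0],[-0.3,0,0,0],[-0.4,0,0,0],[-0.5,0,0,0],[-0.5,0,0,0],[-0.5,0,0,0]]'; python3 -c "
from h import *
print(fixpos())
from station import bot
c=bot.read_camera('side');im=c['pixels'][180:330,220:400];cv2.imwrite('pics/s5.png',cv2.resize(im,None,fx=4,fy=4)[:,:,::-1])"
```

```text
t: 10.93
eef_pos: [0.5173, 0.1287, 0.0315]
tool_rot: [-0.005, -0.023, 1.0, -0.001]
contact_force: [-15.0, 0.3, 9.4]
gripper_width: -0.003
grasp_force: 7.2
(array([-44.7,  -0.1]), np.float64(0.0315), np.float64(-3.145), array([-15.,   1.]), 10.9333)
```

View pics/s5.png

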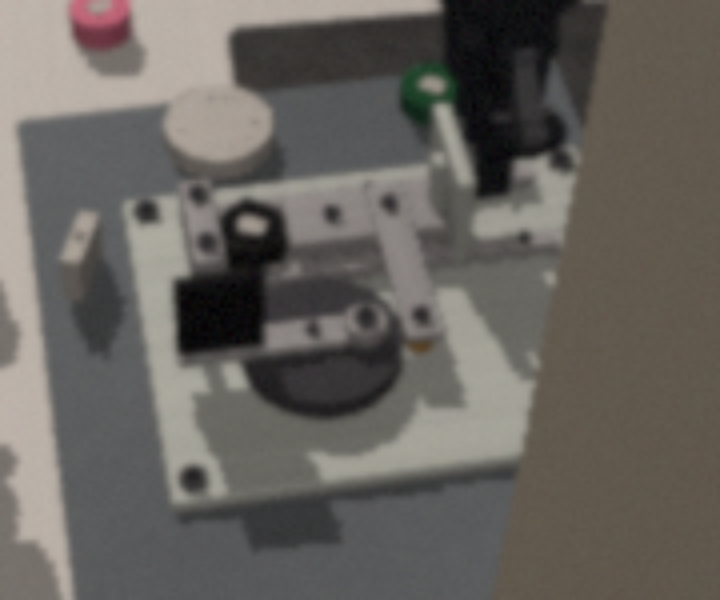

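The hard stop is reached at 15 N. The specimen at (252,228) sits against the end stop, and the cam has not moved. I'll retract and verify.

```bash
python3 -m jog '[[0.5,0,0,0],[1.5,0,0,0],[4,0,0,0],[6,0,-2,0],[6,0,-5,0],[6,0,-8,0],[6,0,-10,0],[6,0,-10,0],[6,0,-10,0]]'; python3 - <<'E'
from h import *
from station import bot
print(fixpos())
c=bot.read_camera('top');im=c['pixels'].astype(int)
u0,v0=proj(c,[*(M@np.array([.055,0])+T),.026]).astype(int)
m=np.zeros(im.shape[:2],np.uint8);m[v0-12:v0+13,u0-6:u0+7]=(im.max(2)<75)[v0-12:v0+13,u0-6:u0+7]
ct=max(cv2.findContours(m,0,2)[0],key=cv2.contourArea);(u,v),r=cv2.minEnclosingCircle(ct)
print("spec",(M.T@(ray(c,u,v,.026)[:2]-T))*1e3,r,(u0,v0))
cv2.imwrite('pics/t6.png',cv2.resize(c['pixels'][165:315,175:350],None,fx=4,fy=4)[:,:,::-1])
E
```

```text
t: 11.73
eef_pos: [0.4636, 0.1267, 0.1336]
tool_rot: [0.002, -0.023, 1.0, 0.001]
contact_force: [0.1, -0.2, -0.7]
gripper_width: -0.004
grasp_force: 0.0
(array([-98.5,   0.6]), np.float64(0.1336), np.float64(-3.146), array([ 0.1, -0.3]), 11.7333)
spec [56.82839938 -0.41397832] 8.62433910369873 (np.int64(288), np.int64(216))
```

View pics/t6.png

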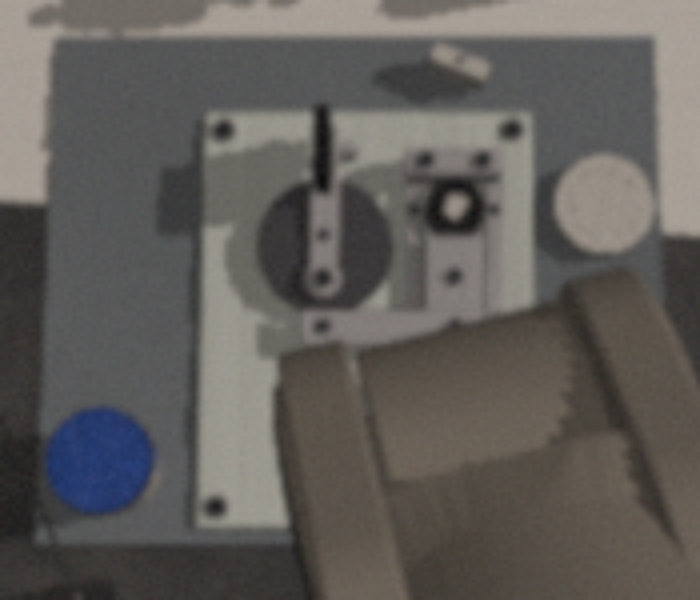

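The specimen at (455,207) sits between the nose and the end stop, and the slide has moved about 50 mm (arm bolt from row 427 to 326). The cam is still at its low point, the bystanders are unmoved and the robot is clear, so I'm handing in.

```bash
python3 -c "
from station import bot
print(bot.hand_in())"
```

```text
the job is handed in; nothing more can be done
None
```

I turned the cam to its stop, then pushed the slide fully forward so the specimen is pressed against the end stop, and handed the job in at about 12 s; the final picture shows the bystanders in place, but no verdict was returned.

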